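# Find the flush hatch release on a charging box by feel and press it

### The arm

A 6-joint arm with a two-finger parallel gripper is mounted at the origin on the work surface. World frame = base frame: x ahead of the robot, y to its left, z up, the work surface at z = 0. Lengths are in m, angles in degrees, forces in N, time in s.
With the tool pointing down it reaches from about 0.4 to 0.825 m from the base axis. Payload 7 kg.
Tool frame: the origin (TCP) lies on the centre line of the jaws, within the pads' length; the fingertips stand 19 mm ahead of it and the grasp point (between the pads) is the TCP (r.tip_extent is the distance from the TCP to the fingertips, in m); z points along the fingers, y is the line along which they close (so a half turn about z gives the same grasp; the last joint's range is limited). The gripper opens to 88 mm and grips with 3 to 60 N. Pads are 19 mm wide; open, the fingers measure 130 mm over their backs; the gripper's body (78 mm by 193 mm) begins 47 mm behind the grasp point.
Start: joints at [-56.087, 20.546, 0.682, 0, -70.136, -16.507], TCP at [0.202, -0.644, 0.246] pointing down, gripper open.
Joint ranges: [-176.03, 176.03], [-82.01, 121.73], [-58.28, 71.71], [-173.87, 95.51], [-174.79, -0.11], [-173.66, 173.66]. Speed limits (degrees/s): [136.94, 136.94, 172.46, 180, 180, 180].

### API

Orientations are given as [roll, pitch, yaw] about the fixed x, y, z axes, in that order (R = Rz(yaw) Ry(pitch) Rx(roll)).
In Python, from plant import r gives the robot as it stands. The module is installed in compiled form; this text tells all that it offers.
- The arm moves only by the tool jog_arm, never from a script. Its argument "deltas" is a list that holds one entry, the list of rows, each a list of 5 numbers: the opening, from -1 (shut) to 1 (fully open), then the shift along the world's x, y, z in cm, then the turn about the world's z in rad. In form: [[[claw, dx, dy, dz, turn], ...]]. A call has 1 to 8 rows; each row shifts and turns the commanded pose from where the row before left it; what a row does not reach is not made up. A row lasts 1/8 s, in which the tool goes at most 62.5 mm and 10.7 degrees, less where a joint would pass 70% of its speed; a pose out of reach is approached as far as the arm can. A call with a gripper value outside its range is refused whole. The fingers move at their own pace and stop on an object; "force" is the grip in N (left out, the last holds). Time passes only in rows, so rows that do not move let the fingers close. It gives the time, the measured TCP pose, the force, the opening and the grip force at its end, in the units of the state.
- r.get_state(): the state, without advancing time (a new reading comes with each control period).
- r.capture(name): name is "scene" or "top"; returns the picture (400x640x3 uint8, blue, green, red); there is no depth.
- r.camera_info(name): a dict with "fx", "fy", "cx", "cy" (pixels), "view" (4x4, takes a point from world to camera coordinates). Camera axes: x right, y up, looking along -z (the intrinsics and any distortion apply to the point x, -y, -z); pixel columns grow to the right and rows downward; lengths in m; the calibration is good to about 2 mm. A picture is of the moment at which its call begins. camera_info takes no time and is no camera call.
- r.close_job(): hands the job in; it is judged then, once.
The state is a dict: "time_s": time; "joints": joint angles; "qd": joint speeds; "joint_torque": joint torques, N m; "tcp_pos": TCP position; "eef_rot": TCP orientation; "contact_force": force on the tool from outside, world axes, zero at the start; "moment": the same for the moment, N m; "gripper_width": finger opening in m; "gripper_force": force on a finger pad.
Only numpy, scipy, OpenCV 4.12 (cv2) and the standard library are available. Lean on these libraries where they do the work, as an engineer would, in place of code of your own. Each camera call takes 0.05 s, during which the arm holds its last target. There are 200 camera calls.

### The job

The battery hatch of the charging box has no handle: it is let go by a flush push key, made in the same plain plastic, somewhere along the flat panel in front of the hatch. Feel lightly along the panel with the fingertips until you find the key, press it in until the hatch springs open by itself, then let the key come back and take the hand away. Only touch and press: pick nothing up, and leave the battery pack, tape measure and bit case where they are.

Things in the scene. Friction and masses are not known exactly. Their poses are not given: they have to be found in the camera images.
- charger: Charging box for cordless-tool batteries: a heavy case that does not move, 300 deep (x) x 400 wide (y) x 160 mm high. Origin: centre of its underside on the bench; z up, front (-x) to the robot. Its top is one flat level deck, 160 mm up: at the front the plain grey panel, behind it the grey battery hatch, at each side a 60 mm wide black shoulder flush with the panel.
- panel (a point): Centre of the flat panel's upper face, axes as charger (x across it towards the hatch, y along it to the left). Plain grey plastic, 90 mm (x) x 280 mm (y), running on flush into the shoulders (140 to 200 mm to either side). The key lies on its long middle line (x = 0), centred at y = -112, -56, 0, 56 or 112 mm: which, differs from box to box. Elsewhere it is solid.
- release_key (a joint): Travel of the flush key in m, straight down: 0 at rest, 0.007 at its stop. Flat square face 46 x 46 mm, same grey plastic, 2 mm below the panel's surface at rest, in a 48 x 48 mm opening parallel to the panel's edges; shut fingertips (about 30 x 22 mm) fit in. Sprung: gives from 2 N, 5.5 N at its stop, comes back when let go. The hatch catch lets go at about 4 to 5 mm.
- hatch (a joint): Angle of the battery hatch in rad: 0 shut (play up to 0.01), 1.25 fully open. Grey flap 150 mm (x) x 276 mm (y) x 10 mm, flush with the deck, hinged along its far edge. When the catch lets go a spring swings it up and away from the panel in about 1 s and keeps it open; shut, it cannot be lifted. Keep the hand from standing over it.
- hatch_edge (a point): Middle of the hatch's free edge, on its upper face: when shut, level with the deck and 55 mm behind the panel's long middle line (the hinge lies 205 mm behind that line).
- battery_pack: Bystander: loose black battery pack 118 x 76 x 66 mm on the bench left of the box; origin at the centre of its underside.
- tape_measure: Bystander: tape measure 70 x 40 x 62 mm on the bench right of the box; origin at the centre of its underside.
- bit_case: Bystander: flat bit metal case 98 x 44 x 18 mm lying on the right shoulder of the box beside the hatch; origin at the centre of its underside.

How it is judged:
By the outcome, as a careful person would: the job done as asked, in the order asked, and still so for the second after the job is handed in, with the robot touching nothing.
It also fails if it takes over 58 s, if anything falls off the work surface, if the arm or the gripper's body presses on something with over 40 N, if the wrist force passes 120 N, or if a joint passes its speed limit or range.

## Working session

There is one attempt and no reset: what is moved stays moved. The work goes in short steps, Python scripts to look and compute and a tool call to move; the robot and the scene stay as the last step left them, time stands still between calls to the robot, and variables do not carry over. Pictures are saved under pics/ and viewed, at most 10 in all, crops included, and the job is handed in when it is done.

Besides the shell and the picture viewer there is one more tool, called by a JSON object that holds its "api" and its "payload". jog_arm: Moves the arm, as the interface text tells. Its arguments: {"type":"object","properties":{"deltas":{"type":"array"},"force":{"type":"number"}},"required":["deltas"]}

```bash
mkdir -p pics; python3 - <<'E'
from plant import r
import cv2
for n in("scene","top"):
    cv2.imwrite(f"pics/{n}0.png",r.capture(n)); print(n,r.camera_info(n))
print(r.get_state(), r.tip_extent)
E
```

```text
scene {'fx': 486.1128135603567, 'fy': 486.1128135603567, 'cx': 313.63516003149164, 'cy': 196.81400338088352, 'view': array([[-0.99557703,  0.09357491,  0.00837301,  0.60974433],
       [-0.08600352, -0.94362436,  0.31965052,  0.04499495],
       [ 0.03781224,  0.31751661,  0.94749851, -1.44339008],
       [ 0.        ,  0.        ,  0.        ,  1.        ]])}
top {'fx': 520.0568618481643, 'fy': 520.0568618481643, 'cx': 316.55903783442426, 'cy': 198.5589305407115, 'view': array([[ 1.61973980e-02, -9.99864408e-01,  2.96831254e-03,
        -3.36974171e-03],
       [ 9.86434496e-01,  1.64647120e-02,  1.63327579e-01,
        -6.15966573e-01],
       [-1.63354305e-01,  2.82564082e-04,  9.86567429e-01,
        -1.44387391e+00],
       [ 0.00000000e+00,  0.00000000e+00,  0.00000000e+00,
         1.00000000e+00]])}
{'time_s': 0.1, 'joints': array([-5.60872771e+01,  2.05870819e+01,  6.40055249e-01, -1.77719510e-02,
       -7.01365324e+01, -1.65073987e+01]), 'qd': array([-0.02784415, -0.00424037,  0.03178036, -0.00691472, -0.04403123,
        0.10475715]), 'joint_torque': array([-3.26127563e-03, -5.84162664e+01,  2.93748540e+01,  7.01573879e+00,
        1.00469420e-02, -8.46623448e-05]), 'tcp_pos': array([ 0.20177469, -0.64371177,  0.2447269 ]), 'eef_rot': array([ 1.79915137e+02, -7.72542756e-03, -1.62600721e+02]), 'contact_force': array([-0.01655462, -0.62599933,  0.65805991]), 'moment': array([-0.01202053, -0.04277399,  0.03989602]), 'gripper_force': 0.0, 'gripper_width': 0.08783135922297683} 0.019
```

View pics/scene0.png

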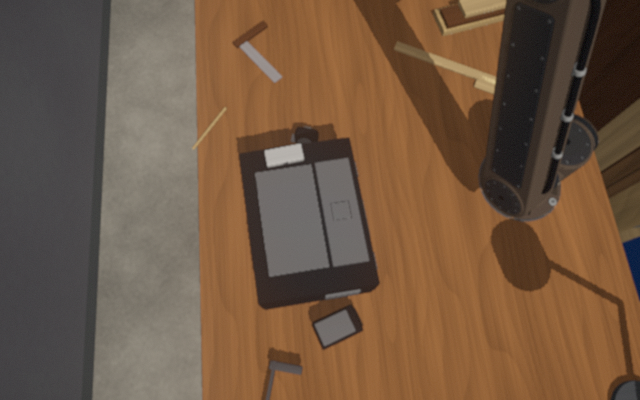

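View pics/top0.png

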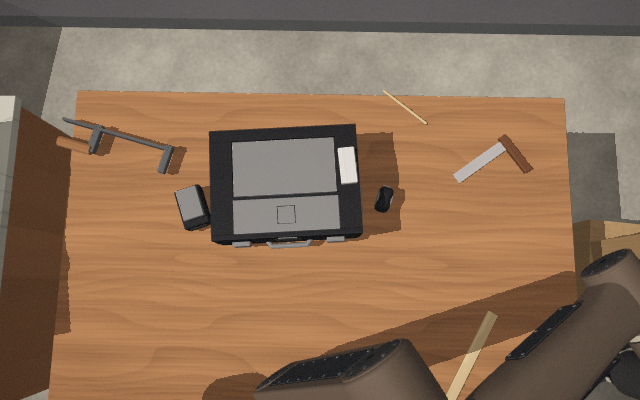

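Both pictures show the box. A faint square outline sits near the panel's middle, at about (286,214) in top and (341,210) in scene. It may be only a marking, so I'll check it by touch. Next I'll enlarge the box.

```bash
python3 - <<'E'
import cv2
a=cv2.imread("pics/top0.png")[115:255,170:410]
cv2.imwrite("pics/topc.png",cv2.resize(a,None,fx=3.3,fy=3.3,interpolation=cv2.INTER_CUBIC))
a=cv2.imread("pics/scene0.png")[120:320,230:390]
cv2.imwrite("pics/scenec.png",cv2.resize(a,None,fx=3,fy=3,interpolation=cv2.INTER_CUBIC))
E
```

```text
(no output)
```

View pics/topc.png

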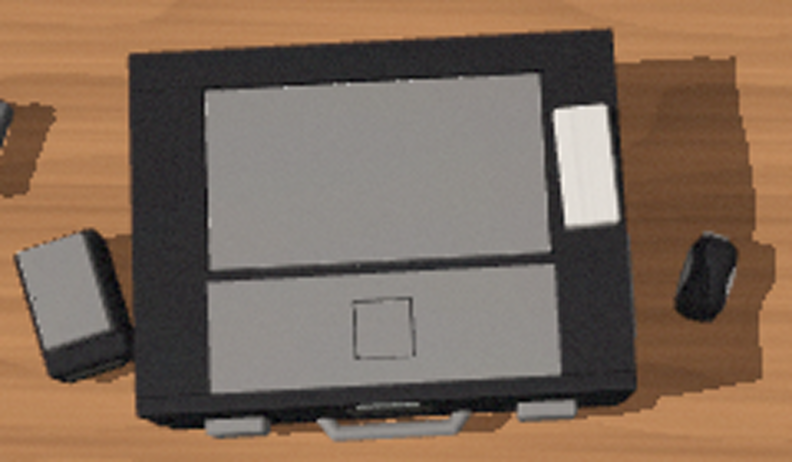

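View pics/scenec.png

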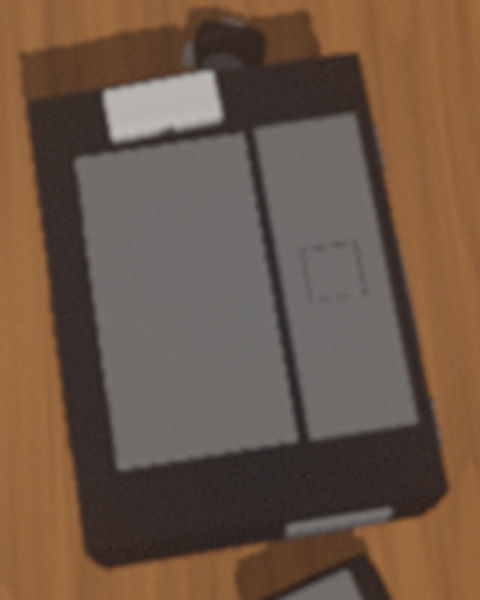

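Top crop: the panel corners are (208,280), (554,263), (561,375) and (211,393), and the outline is about (353..414, 297..360). Scene crop: the panel corners are (253,127), (357,113), (417,423) and (308,440), with the outline centred at (335,271).

```bash
cat > h.py <<'E'
from plant import r
import numpy as np
def unproj(n,uv,z):
    c=r.camera_info(n);V=c["view"];R=V[:3,:3];o=-R.T@V[:3,3]
    out=[]
    for u,v in uv:
        d=R.T@np.array([(u-c["cx"])/c["fx"],-(v-c["cy"])/c["fy"],-1])
        out.append((o+d*(z-o[2])/d[2])[:2])
    return np.array(out)
E
python3 - <<'E'
from h import *
crop=lambda p,s,x,y:(np.array(p)+.5)/s-.5+[x,y]
# order: hatch-left, hatch-right, front-right, front-left (robot's left)
P={"top":crop([(208,280),(554,263),(561,375),(211,393),(353,301),(411,297),(414,355),(356,360)],3.3,170,115),
"scene":crop([(308,440),(253,127),(357,113),(417,423),(315,301),(303,247),(355,240),(366,294)],3,230,120)}
for n in P:
    w=unproj(n,P[n],.16);c=w[:4];y=(c[0]+c[3]-c[1]-c[2])/2
    yaw=np.degrees(np.arctan2(-y[0],y[1]))
    ctr=c.mean(0);k=w[4:].mean(0);t=np.radians(yaw);Rm=np.array([[np.cos(t),-np.sin(t)],[np.sin(t),np.cos(t)]])
    print(n,np.round(w,4).tolist(),"L",np.linalg.norm(y),"W",np.linalg.norm((c[0]+c[1]-c[2]-c[3])/2),"yaw",yaw,"ctr",ctr,"key",k,"rel",(k-ctr)@Rm)
    print([np.round(ctr+Rm@[0,q],4).tolist() for q in(-.112,-.056,0,.056,.112)])
E
```

```text
top [[0.5916, 0.2297], [0.6101, -0.0489], [0.5194, -0.0554], [0.5004, 0.2234], [0.5764, 0.1124], [0.5804, 0.0659], [0.5336, 0.0624], [0.5288, 0.1087]] L 0.27933664880312503 W 0.09115794678276709 yaw 3.856064884610084 ctr [0.55538737 0.08722267] key [0.55479383 0.08735327] rel [-0.00058342  0.00017022]
[[0.5629, -0.0245], [0.5592, 0.0313], [0.5554, 0.0872], [0.5516, 0.1431], [0.5479, 0.199]]
scene [[0.5891, 0.2295], [0.608, -0.0511], [0.5151, -0.0561], [0.4982, 0.2238], [0.5707, 0.1123], [0.5758, 0.0635], [0.5306, 0.0613], [0.5269, 0.1101]] L 0.28082147070807334 W 0.09209254642976476 yaw 3.661239199318475 ctr [0.55261902 0.08653939] key [0.55101845 0.08679951] rel [-0.00158069  0.0003618 ]
[[0.5598, -0.0252], [0.5562, 0.0307], [0.5526, 0.0865], [0.549, 0.1424], [0.5455, 0.1983]]
```

The two cameras agree: panel centre about (0.554, 0.087), yaw about 3.8°, dimensions correct. I'll approach with the hand shut, jaw line along the panel so the body stays off the hatch, and touch the -56 place first. That gives the solid-surface height before I try the outline.

{"api": "jog_arm", "payload": {"deltas": [[[-1,2.2,4.2,1.5,-0.015],[-1,2.2,4.2,0,-0.015],[-1,2.2,4.2,0,-0.015],[-1,2.2,4.2,0,-0.015],[-1,2.2,4.2,0,-0.015],[-1,2.2,4.2,0,-0.015],[-1,2.2,4.2,0,-0.015],[-1,2.2,4.2,0,-0.015]]], "force": 10}}

```text
time_s: 1.1
tcp_pos: [0.3782, -0.3066, 0.2604]
eef_rot: [180.0, -0.0, -169.5]
contact_force: [0.5, -0.6, -0.5]
gripper_width: 0.0134
gripper_force: 0.0
```

{"api": "jog_arm", "payload": {"deltas": [[[-1,2.2,4.2,0,-0.015],[-1,2.2,4.2,0,-0.015],[-1,2.2,4.2,0,-0.015],[-1,2.2,4.2,0,-0.015],[-1,2.2,4.2,0,-0.015],[-1,2.2,4.2,0,-0.015],[-1,2.2,4.2,0,-0.015],[-1,0,0,0,0]]]}}

```text
time_s: 2.1
tcp_pos: [0.5328, -0.0117, 0.2598]
eef_rot: [-180.0, -0.1, -175.3]
contact_force: [-0.7, -0.5, -0.3]
gripper_width: 0.0003
gripper_force: 0.0
```

{"api": "jog_arm", "payload": {"deltas": [[[-1,1.2,2.1,-1.5,-0.015],[-1,1.3,2.2,-2,0],[-1,0,0,-2,0],[-1,0,0,-1,0],[-1,0,0,-0.5,0],[-1,0,0,-0.3,0],[-1,0,0,0,0],[-1,0,0,0,0]]]}}

```text
time_s: 3.1
tcp_pos: [0.5571, 0.0289, 0.1881]
eef_rot: [180.0, 0.1, -176.3]
contact_force: [-0.2, -0.3, -0.6]
gripper_width: 0.0005
gripper_force: 0.0
```

{"api": "jog_arm", "payload": {"deltas": [[[-1,0,0,-0.1,0],[-1,0,0,0,0]]]}}

```text
time_s: 3.35
tcp_pos: [0.5569, 0.0289, 0.1866]
eef_rot: [180.0, 0.0, -176.3]
contact_force: [-0.3, 0.1, 0.5]
gripper_width: 0.0007
gripper_force: 0.0
```

{"api": "jog_arm", "payload": {"deltas": [[[-1,0,0.2,-0.3,0],[-1,0,0,-0.1,0],[-1,0,0,0,0],[-1,0,0,-0.1,0],[-1,0,0,0,0]]]}}

```text
time_s: 3.98
tcp_pos: [0.5569, 0.0309, 0.1815]
eef_rot: [-180.0, -0.0, -176.3]
contact_force: [0.3, -0.3, -0.3]
gripper_width: 0.0003
gripper_force: 0.0
```

{"api": "jog_arm", "payload": {"deltas": [[[-1,0,0,-0.1,0],[-1,0,0,0,0]]]}}

```text
time_s: 4.22
tcp_pos: [0.5568, 0.0309, 0.1805]
eef_rot: [-180.0, -0.0, -176.3]
contact_force: [1.0, -0.0, 0.5]
gripper_width: 0.0006
gripper_force: 0.0
```

{"api": "jog_arm", "payload": {"deltas": [[[-1,0,0,-0.1,0],[-1,0,0,0,0]]]}}

```text
time_s: 4.47
tcp_pos: [0.5569, 0.0309, 0.1795]
eef_rot: [180.0, -0.0, -176.4]
contact_force: [-0.3, 0.2, 1.2]
gripper_width: 0.0005
gripper_force: 0.0
```

{"api": "jog_arm", "payload": {"deltas": [[[-1,0,0,-0.05,0],[-1,0,0,0,0]]]}}

```text
time_s: 4.72
tcp_pos: [0.5569, 0.0309, 0.1793]
eef_rot: [-180.0, 0.0, -176.3]
contact_force: [-1.2, -0.6, 3.7]
gripper_width: 0.0003
gripper_force: 1.7
```

{"api": "jog_arm", "payload": {"deltas": [[[-1,0,0,-0.05,0],[-1,0,0,0,0]]]}}

```text
time_s: 4.97
tcp_pos: [0.5569, 0.0309, 0.1793]
eef_rot: [-180.0, 0.0, -176.3]
contact_force: [-3.0, 0.9, 7.3]
gripper_width: 0.0004
gripper_force: 3.7
```

The -56 place is solid: contact at TCP z 0.1793, and the force rises stiffly. I'll lift and try the outline at the middle.

{"api": "jog_arm", "payload": {"deltas": [[[-1,0,0,0.5,0],[-1,-0.15,2.8,0,0],[-1,-0.15,2.8,0,0],[-1,0,0,0,0],[-1,0,0,-0.3,0],[-1,0,0,0,0]]]}}

```text
time_s: 5.72
tcp_pos: [0.5537, 0.0863, 0.1801]
eef_rot: [-180.0, -0.0, -176.4]
contact_force: [-0.1, -0.9, 0.2]
gripper_width: 0.0007
gripper_force: 0.0
```

{"api": "jog_arm", "payload": {"deltas": [[[-1,0,0,-0.1,0],[-1,0,0,0,0]]]}}

```text
time_s: 5.98
tcp_pos: [0.5539, 0.0865, 0.1795]
eef_rot: [-180.0, -0.0, -176.4]
contact_force: [0.4, -0.5, -0.1]
gripper_width: 0.0004
gripper_force: 0.0
```

{"api": "jog_arm", "payload": {"deltas": [[[-1,0,0,-0.1,0],[-1,0,0,0,0]]]}}

```text
time_s: 6.22
tcp_pos: [0.5539, 0.0868, 0.1785]
eef_rot: [-180.0, -0.0, -176.4]
contact_force: [-1.3, -1.0, -0.5]
gripper_width: 0.0004
gripper_force: 0.0
```

Already below the panel surface with no force, so there is a recess here. I'll continue down.

{"api": "jog_arm", "payload": {"deltas": [[[-1,0,0,-0.1,0],[-1,0,0,0,0]]]}}

```text
time_s: 6.48
tcp_pos: [0.5539, 0.0869, 0.1775]
eef_rot: [-180.0, -0.0, -176.3]
contact_force: [-0.1, 0.4, 0.1]
gripper_width: 0.0003
gripper_force: 0.0
```

{"api": "jog_arm", "payload": {"deltas": [[[-1,0,0,-0.1,0],[-1,0,0,0,0]]]}}

```text
time_s: 6.72
tcp_pos: [0.5539, 0.0869, 0.1767]
eef_rot: [-180.0, 0.0, -176.3]
contact_force: [-1.4, 0.4, 2.2]
gripper_width: 0.0003
gripper_force: 1.2
```

{"api": "jog_arm", "payload": {"deltas": [[[-1,0,0,-0.1,0],[-1,0,0,0,0]]]}}

```text
time_s: 6.98
tcp_pos: [0.5539, 0.087, 0.1757]
eef_rot: [180.0, 0.0, -176.3]
contact_force: [-1.1, -0.4, 2.8]
gripper_width: 0.0009
gripper_force: 1.7
```

It gives like a sprung key, with its face at about 0.1772. I'll press on to about 5.5 mm.

{"api": "jog_arm", "payload": {"deltas": [[[-1,0,0,-0.1,0],[-1,0,0,-0.1,0],[-1,0,0,-0.1,0],[-1,0,0,-0.1,0],[-1,0,0,0,0],[-1,0,0,0,0]]]}}

```text
time_s: 7.72
tcp_pos: [0.554, 0.087, 0.1717]
eef_rot: [180.0, 0.0, -176.3]
contact_force: [-1.9, 1.0, 5.5]
gripper_width: 0.0007
gripper_force: 2.3
```

```bash
python3 - <<'E'
from plant import r
import cv2
a=r.capture("scene")[110:330,220:480]
cv2.imwrite("pics/s1.png",cv2.resize(a,None,fx=2.5,fy=2.5,interpolation=cv2.INTER_CUBIC))
E
```

```text
(no output)
```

View pics/s1.png

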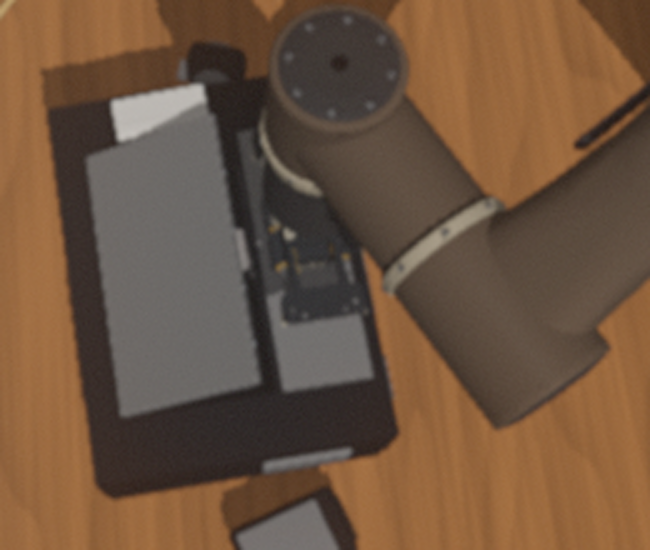

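The hatch has begun to lift: its near edge (around x=240) has shifted and the hatch now overlaps part of the bit case in this view. I'll hold while it opens, then look again.

{"api": "jog_arm", "payload": {"deltas": [[[-1,0,0,0,0],[-1,0,0,0,0],[-1,0,0,0,0],[-1,0,0,0,0],[-1,0,0,0,0],[-1,0,0,0,0],[-1,0,0,0,0],[-1,0,0,0,0]]]}}

```text
time_s: 8.78
tcp_pos: [0.5539, 0.0869, 0.1716]
eef_rot: [180.0, 0.0, -176.3]
contact_force: [-1.4, 0.7, 4.4]
gripper_width: 0.0005
gripper_force: 2.3
```

```bash
python3 - <<'E'
from plant import r
import cv2
a=r.capture("scene")[110:330,220:480]
cv2.imwrite("pics/s2.png",cv2.resize(a,None,fx=2.5,fy=2.5,interpolation=cv2.INTER_CUBIC))
E
```

```text
(no output)
```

View pics/s2.png

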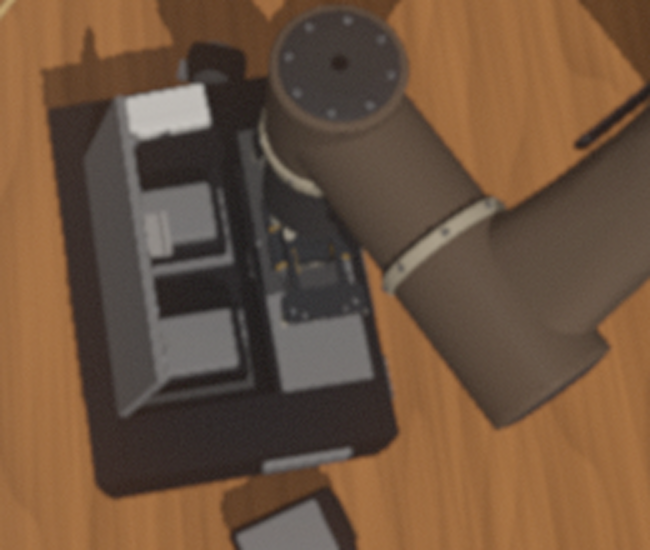

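The hatch is open: its edge now stands at x≈130 to 160 and the battery bays are visible. I'll lift straight up and back away towards the robot.

{"api": "jog_arm", "payload": {"deltas": [[[-1,0,0,0.3,0],[-1,0,0,0.5,0],[-1,0,0,1,0],[-1,0,0,2,0],[-1,0,0,3,0],[-1,-2,-1,3,0],[-1,-3,-3,0,0],[-1,-3,-3,0,0]]]}}

```text
time_s: 9.82
tcp_pos: [0.473, 0.0163, 0.2701]
eef_rot: [180.0, 0.0, -176.3]
contact_force: [1.0, -0.9, -0.0]
gripper_width: 0.0005
gripper_force: 0.0
```

{"api": "jog_arm", "payload": {"deltas": [[[-1,-1,-4,0,0],[-1,-1,-4,0,0],[-1,0,-4,0,0],[-1,0,-4,0,0],[-1,0,-4,0,0],[-1,0,0,0,0],[-1,0,0,0,0],[-1,0,0,0,0]]]}}

```text
time_s: 10.82
tcp_pos: [0.4539, -0.1824, 0.2698]
eef_rot: [180.0, 0.0, -176.3]
contact_force: [-0.5, -0.5, -0.4]
gripper_width: 0.0004
gripper_force: 0.0
```

```bash
python3 - <<'E'
from plant import r
import cv2
cv2.imwrite("pics/s3.png",r.capture("scene"))
E
```

```text
(no output)
```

View pics/s3.png

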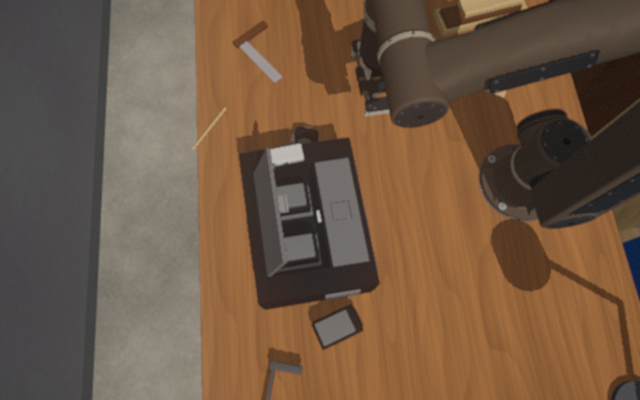

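The hatch stands open (edge at about x=270), the hand is clear of the box, and the bit case (287,154), battery pack (337,326) and tape measure (305,135) have not moved.

```bash
python3 -c "
from plant import r
print(r.close_job())"
```

```text
the job is handed in; nothing more can be done
None
```

I found the key by touch at the middle of the panel (y = 0) and pressed it about 5.5 mm; the hatch sprang fully open, I let the key go and moved the hand clear, the three loose items look unmoved, and the job is handed in (about 11 s used).

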